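Unload the spin cleaner into the curing case

TASK

Loosen the red clamp knob on the spin cleaner (left-hand thread: turn it clockwise, one full turn) so that the clamp disc frees the carriers, then slide each carrier out from under the disc and slide it fully home into a bay of its own in the curing case. When all of them are in, press the green start button; leave the carriers in the bays and the knob loose, never tip one over, and do not disturb the other things on the bench.

Things in the scene. Friction and masses are not known exactly. Their poses are not given: they have to be found in the camera images.
- spinner: Spin cleaner: silver housing 330 x 330 mm, 42 mm high, standing fixed on the bench; origin at the centre of its underside. The rotor's axis passes vertically through this point.
- rotor: Aluminium rotor of the spin cleaner, a flat disc 300 mm across held still by its brake, deck top 60 mm above the bench. Origin on its axis at bench level. Carriers lie on the deck pointing outwards along its +x, +y, -x and -y axes, their middles 92 mm from the axis, located only by friction and the clamp disc. Some seats are empty.
- clamp_knob (a joint): Red bar knob on the rotor's axis that holds the clamp disc down, LEFT-HAND thread. 0 is fully tight; the value (rad) grows as it turns clockwise seen from above, which loosens it and raises knob and disc by 0.8 mm per rad; stop at 7.2. It turns stiffly (0.12 N m) and stays where left. From 5.8 rad on the disc's rim is 2.3 mm or more clear of the carriers' lugs.
- clamp_disc (a joint): Rise (m) of the steel clamp disc on the rotor's axis (108 mm across, 11 mm high). Its down-turned rim hooks over the 3 mm lug on each carrier's inner end, so a carrier cannot slide out or lift while the knob is tight. Loosened, a carrier slides outwards along the deck; after 20 mm it is out from under the disc and can be lifted.
- knob_grip (a point): Middle of the knob's bar: 60 mm long along this point's x axis, 18 mm thick along its y, from 20 mm below to 15 mm above this point. On the rotor's axis, about 130 mm above the bench; it rises with the disc. Within 60 mm of the axis nothing else stands higher than 90 mm above the bench.
- cure_case: Curing case, fixed: white base, four parallel bays 76 mm apart, red see-through roof (top 51 mm above the bench) with a 20 mm slot over each bay for the fin, white console 55 mm high behind. Origin at bench level amid the bays. Bays open to the case's -x side (mouth 51 mm from the origin) and run along x to a stop at +51 mm; each 64 mm wide, floor 12 mm above the bench, 35 mm high.
- start (a joint): Travel of the green start button (32 mm across, on the console behind the bays, pushed straight down): 0 released, 6 mm fully down at about 5 N, springs back. It counts as pressed beyond 4 mm.
- start_top (a point): Centre of the green start button's top face.
- bay1 (a point): Bay 1 of the curing case: where the centre of a carrier's underside lies when it is fully home against the stop; on the bay's floor; x runs inwards along the bay.
- bay2 (a point): Bay 2 of the curing case: where the centre of a carrier's underside lies when it is fully home against the stop; on the bay's floor; x runs inwards along the bay.
- bay3 (a point): Bay 3 of the curing case: where the centre of a carrier's underside lies when it is fully home against the stop; on the bay's floor; x runs inwards along the bay.
- bay4 (a point): Bay 4 of the curing case: where the centre of a carrier's underside lies when it is fully home against the stop; on the bay's floor; x runs inwards along the bay.
- carrier1: Carrier 1 (may be absent): silver slab 100 mm long (x), 60 mm wide (y), 8 mm thick, 0.17 to 0.29 kg, origin at its underside's centre; both ends alike: a lug 20 mm wide and 3 mm high on top of each end. A black red-topped fin stands in the middle, 28 mm long (x), 10 mm thick (y), its top 84 mm above the underside. A tan printed dental arch 28 mm high (from the underside) stands round the fin. It may go into a bay either end first.
- carrier2: Carrier 2 (may be absent): silver slab 100 mm long (x), 60 mm wide (y), 8 mm thick, 0.17 to 0.29 kg, origin at its underside's centre; both ends alike: a lug 20 mm wide and 3 mm high on top of each end. A black red-topped fin stands in the middle, 28 mm long (x), 10 mm thick (y), its top 84 mm above the underside. A tan printed dental arch 28 mm high (from the underside) stands round the fin. It may go into a bay either end first.
- carrier3: Carrier 3 (may be absent): silver slab 100 mm long (x), 60 mm wide (y), 8 mm thick, 0.17 to 0.29 kg, origin at its underside's centre; both ends alike: a lug 20 mm wide and 3 mm high on top of each end. A black red-topped fin stands in the middle, 28 mm long (x), 10 mm thick (y), its top 84 mm above the underside. A tan printed dental arch 28 mm high (from the underside) stands round the fin. It may go into a bay either end first.
- carrier4: Carrier 4 (may be absent): silver slab 100 mm long (x), 60 mm wide (y), 8 mm thick, 0.17 to 0.29 kg, origin at its underside's centre; both ends alike: a lug 20 mm wide and 3 mm high on top of each end. A black red-topped fin stands in the middle, 28 mm long (x), 10 mm thick (y), its top 84 mm above the underside. A tan printed dental arch 28 mm high (from the underside) stands round the fin. It may go into a bay either end first.
- wash_bottle: White wash bottle, 68 mm across, 170 mm tall, loose on the bench; origin at its underside. A bystander: leave it alone.
- resin_bottle: Amber resin bottle, 72 mm across, 160 mm tall, loose on the bench; origin at its underside. A bystander: leave it alone.
- jar: Clear jar with blue cap, 56 mm across, 70 mm tall, loose on the bench; origin at its underside. A bystander: leave it alone.
- scraper: Spatula-like scraper 150 mm long lying along x, loose on the bench; origin at its underside. A bystander: leave it alone.
- brush: Brush 170 mm long lying along x, loose on the bench; origin at its underside. A bystander: leave it alone.
- model: Finished dental model on a 66 x 64 mm base, 32 mm high, loose on the bench; origin at its underside. A bystander: leave it alone.
Things that resemble listed ones, but are neither listed nor needed, are in the scene too. Leave any orange look-alike of the carrier1 alone.

How it is judged:
By the outcome, as a careful person would: the job done as asked, in the order asked, and still so for the second after the job is handed in, with the robot touching nothing.
Of carrier1, carrier2, carrier3, carrier4 only 2 to 4 are there at a start; the rules pass over those that are not, and their reading is None.
At some moment in a run one of carrier1, carrier2, carrier3, carrier4 may be knocked a few centimetres aside while the robot is not near it.
It also fails if it takes over 210 s, if anything falls off the work surface, if the arm or the gripper's body presses on something with over 40 N, if the wrist force passes 120 N, or if a joint passes its speed limit or range.

ROBOT

A 6-joint arm with a two-finger parallel gripper is mounted at the origin on the work surface. World frame = base frame: x ahead of the robot, y to its left, z up, the work surface at z = 0. Lengths are in mm, angles in rad, forces in N, time in s.
With the tool pointing down it reaches from about 375 to 900 mm from the base axis. Payload 3.1 kg.
Tool frame: the origin (TCP) lies on the centre line of the jaws, within the pads' length; the fingertips stand 19 mm ahead of it and the grasp point (between the pads) is the TCP; z points along the fingers, y is the line along which they close (so a half turn about z gives the same grasp; the last joint's range is limited). The gripper opens to 87 mm and grips with 3 to 60 N. Pads are 19 mm wide; open, the fingers measure 117 mm over their backs; the gripper's body (75 mm by 190 mm) begins 51 mm behind the grasp point.
Start: joints at [-0.178, 0.527, 1.433, -0, 1.181, -0.178], TCP at [624.977, 0.034, 241.548] pointing down, gripper open.
Joint ranges: [-3.08, 3.08], [-0.75, 2.2], [0.22, 2.44], [-1.43, 4.57], [0, 2.65], [-2.85, 2.85]. Speed limits (rad/s): [2.79, 2.79, 3.14, 3.14, 3.14, 3.14].

INTERFACE

Orientations are given as a rotation vector (axis times angle).
In Python, from station import monitor, imaging, workorder gives the robot as it stands.
- The arm moves only by the tool apply_moves, never from a script. Its argument "motion" is a list of rows, each a list of 5 numbers: the closure in counts, from 0 (fully open) to 255 (shut), then the shift along the tool's x, y, z in mm, then the turn about the tool's z in degrees. In form: [[gripper, x, y, z, twist], ...]. A call has 1 to 5 rows; each row shifts and turns the commanded pose from where the row before left it, along the tool's axes as they then stand; what a row does not reach is not made up. A row lasts 1/12 s, in which the tool goes at most 41.7 mm and 7.16 degrees, less where a joint would pass 70% of its speed; a pose out of reach is approached as far as the arm can. A call with a gripper value outside its range is refused whole. The fingers move at their own pace and stop on an object; the grip force is fixed at half the most. Time passes only in rows, so rows that do not move let the fingers close. It gives the time, the measured TCP pose, the force, the opening and the grip force at its end, in the units of the state.
- monitor.state(): the state, without advancing time (a new reading comes with each control period).
- imaging.get_image(name): name is "scene" or "side" or "wrist"; returns a dict with "pixels" (400x640x3 uint8, red, green, blue), "z_map" (400x640 float32, mm along the optical axis (not along the pixel's ray), 0 where there is no reading), "fx", "fy", "cx", "cy" (pixels), "R" (3x3) and "t" (3): a world point X has camera coordinates R X + t. Camera axes: x right, y down, z forward; pixel columns grow to the right and rows downward; lengths in mm; the calibration is good to about 2 mm. A picture is of the moment at which its call begins.
- workorder.finish_job(): hands the job in; it is judged then, once.
The state is a dict: "time_s": time; "joints": joint angles; "dq": joint speeds; "effort": joint torques, N m; "eef_pos": TCP position; "tool_rot": TCP orientation; "wrist_force": force on the tool from outside, world axes, zero at the start; "wrist_torque": the same for the moment, N m; "grip_width": finger opening in mm; "grip_force": force on a finger pad.
Only numpy, scipy, OpenCV 4.12 (cv2) and the standard library are available. Lean on these libraries where they do the work, as an engineer would, in place of code of your own. Each camera call takes 0.05 s, during which the arm holds its last target. There are 200 camera calls.

## Working session

There is one attempt and no reset: what is moved stays moved. The work goes in short steps, Python scripts to look and compute and a tool call to move; the robot and the scene stay as the last step left them, time stands still between calls to the robot, and variables do not carry over. Pictures are saved under pics/ and viewed, at most 14 in all, crops included, and the job is handed in when it is done.

Besides the shell and the picture viewer there is one more tool, called as name([rows], argument=value, ...), one row to a line, values as JSON. apply_moves: Moves the arm, as the interface text tells. Its arguments: {"type":"object","properties":{"motion":{"type":"array","items":{"type":"array","items":{"type":"number"}}}},"required":["motion"]}

```bash
ls; mkdir -p pics; cat > h.py <<'E'
import numpy as np, cv2
from station import monitor, imaging, workorder
def get(n,save=None):
    d=imaging.get_image(n)
    if save: cv2.imwrite(f'pics/{save}.png',d['pixels'][:,:,::-1]); np.savez(f'pics/{save}.npz',**d)
    return d
def load(s): return dict(np.load(f'pics/{s}.npz'))
def cloud(d):
    z=d['z_map']; v,u=np.mgrid[0:400,0:640]
    c=np.stack([(u-d['cx'])/d['fx']*z,(v-d['cy'])/d['fy']*z,z],-1)
    w=(c-d['t'])@d['R']; w[z==0]=np.nan; return w
E
python3 - <<'E'
from h import *
print(monitor.state())
for n in('scene','side','wrist'):
    d=get(n,n+'0'); print(n,d['R'].round(2).tolist(),d['t'].round(),d['fx'])
a=[cv2.imread(f'pics/{n}0.png') for n in('scene','side')]
E
```

```text
pics
{'time_s': 0.0, 'joints': array([-1.78476099e-01,  5.28442838e-01,  1.43388102e+00, -2.58539784e-05,
        1.18138992e+00, -1.78458351e-01]), 'dq': array([ 0.0006425 ,  0.00062871, -0.00053632,  0.00111909,  0.00129206,
       -0.00026916]), 'effort': array([-5.45745443e-04, -4.40045428e+01, -1.76593530e+01,  6.32597599e-02,
        5.83207863e-02, -1.53719384e-04]), 'eef_pos': array([6.24319476e+02, 1.60203290e-01, 2.40592688e+02]), 'tool_rot': array([-2.22022748e+00, -2.22020993e+00,  1.93010437e-03]), 'wrist_force': array([-0.62907347,  0.12671814, -0.34977838]), 'wrist_torque': array([0.02679968, 0.01860883, 0.03615503]), 'grip_force': 0.0, 'grip_width': 86.87580963513874}
scene [[-0.2, 0.98, -0.01], [0.82, 0.17, -0.55], [-0.54, -0.12, -0.83]] [ 105. -394. 1794.] 463.15094700754486
side [[0.9, -0.44, -0.02], [-0.24, -0.44, -0.86], [0.37, 0.78, -0.5]] [-451.  218. 1074.] 365.92417885545376
wrist [[1.0, 0.0, -0.0], [0.0, -0.97, 0.26], [-0.0, -0.26, -0.97]] [-623.  -32.  391.] 323.9845453609592
```

View pics/scene0.png

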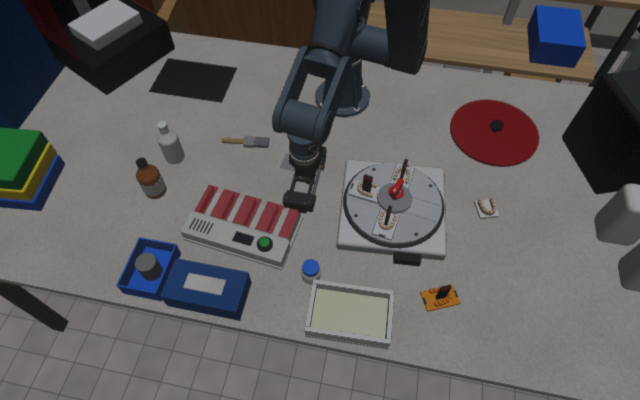

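View pics/side0.png

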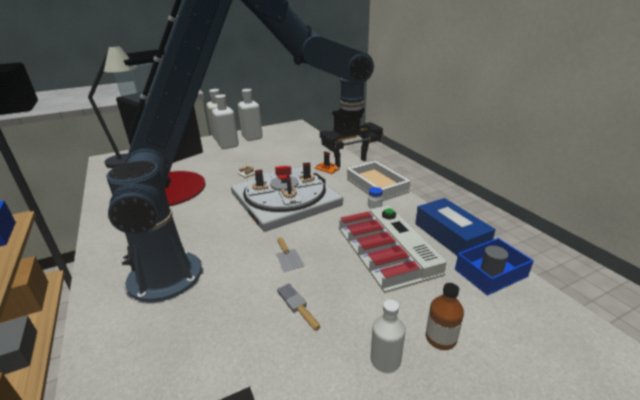

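The scene shows the spinner at about (393,207), with the red knob at (397,190). Three carriers stand on it: fins at (367,183), (405,168) and (388,215). The curing case is at (245,225), with its green button at (264,243).

Look-alikes to avoid: the orange carrier (440,297), the red disc (495,130), the dental model (487,207), and the blue box and tray (150,265). The red bar on the rotor's axis is the knob, and the silver slabs on the deck are the carriers.

```bash
python3 - <<'E'
from h import *
d=load('scene0'); w=cloud(d); p=d['pixels'].astype(int); r,g,b=p[...,0],p[...,1],p[...,2]
def blobs(m,name,mn=4):
    n,l,s,c=cv2.connectedComponentsWithStats(m.astype(np.uint8))
    for i in range(1,n):
        if s[i,4]>=mn:
            q=w[l==i]; print(name,c[i].round(),s[i,4],np.nanmedian(q,0).round(),np.nanpercentile(q[:,2],95).round())
red=(r>110)&(g<70)&(b<70); box=np.zeros_like(red); box[140:270,170:450]=1
blobs(red&box,'red'); blobs((g>90)&(r<70)&(b<90)&box,'green')
dark=(r<60)&(g<60)&(b<60)&(w[...,2]>85)&(w[...,2]<165)&box; blobs(dark,'dark',8)
# deck circle: points z 55..66
m=(w[...,2]>57)&(w[...,2]<64)&box; q=w[m][:,:2]; c,rad=cv2.minEnclosingCircle(q[np.abs(q-np.median(q,0)).max(1)<180].astype(np.float32)); print('rotor',c,rad)
m=(w[...,2]>46)&(w[...,2]<62)&box; m[:,310:]=0
q=w[m][:,:2].astype(np.float32); print('case',cv2.minAreaRect(q))
m=(w[...,2]>36)&(w[...,2]<48)&box; m[:,:330]=0
print('spin',cv2.minAreaRect(w[m][:,:2].astype(np.float32)))
a=cv2.imread('pics/scene0.png'); cv2.imwrite('pics/c0.png',cv2.resize(a[145:275,175:455],None,fx=2.8,fy=2.8,interpolation=cv2.INTER_CUBIC))
E
```

```text
red [396. 186.] 89 [476. 242. 145.] 149.0
red [203. 198.] 78 [ 588. -352.   52.] 58.0
red [215. 188.] 8 [ 542. -324.   53.] 56.0
red [400. 193.] 35 [486. 260. 112.] 115.0
red [222. 203.] 261 [ 592. -287.   52.] 57.0
red [234. 201.] 25 [ 572. -251.   53.] 58.0
red [244. 210.] 272 [ 601. -211.   53.] 57.0
red [254. 211.] 57 [ 598. -178.   52.] 57.0
red [266. 216.] 281 [ 610. -135.   53.] 57.0
red [276. 218.] 76 [ 609. -103.   53.] 57.0
red [288. 223.] 261 [622. -61.  52.] 56.0
red [226. 216.] 7 [ 634. -256.   52.] 54.0
green [264. 242.] 60 [ 710. -113.   78.] 83.0
dark [403. 169.] 43 [399. 257. 124.] 147.0
dark [367. 182.] 110 [468. 153. 118.] 145.0
dark [389. 209.] 27 [568. 230. 144.] 148.0
dark [387. 219.] 25 [582. 229. 107.] 133.0
rotor (478.0542297363281, 243.8895721435547) 150.72015380859375
case ((656.1618041992188, -310.06854248046875), (551.228759765625, 353.71453857421875), 69.13899230957031)
spin ((493.20294189453125, 245.57907104492188), (360.26959228515625, 329.4561767578125), 4.624527931213379)
```

View pics/c0.png

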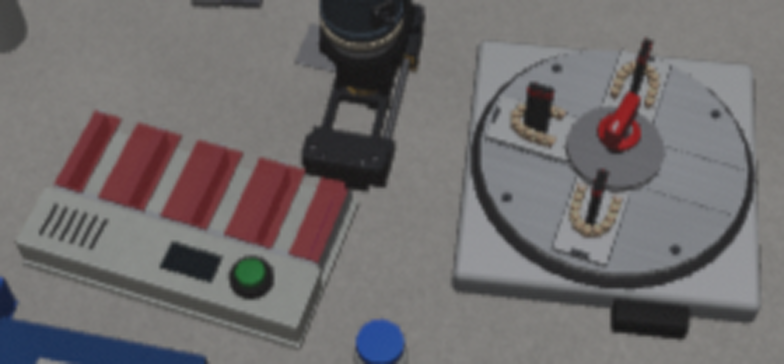

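The crop shows the rotor with three carriers, their fins at radius 92 mm and one seat empty. The knob is on the axis, and the case has 4 slots with the green button at (251,275) in the crop. The heights (145 for the knob and fin tops, 52 for the roof) match the description. Next I go above the knob.

apply_moves([
  [0,30,-18,0,0],
  [0,30,-18,0,0],
  [0,30,-18,0,0],
  [0,30,-18,0,0],
  [0,30,-18,0,0],
])

```text
time_s: 0.57
eef_pos: [533.8, 151.1, 241.2]
tool_rot: [-2.222, -2.22, 0.001]
wrist_force: [0.3, 0.7, -0.3]
grip_width: 86.9
grip_force: 0.0
```

apply_moves([
  [0,30,-18,0,0],
  [0,30,-19,0,0],
  [0,32,-19,0,0],
  [0,0,0,0,0],
  [0,0,0,0,0],
])

```text
time_s: 0.98
eef_pos: [477.5, 243.5, 241.4]
tool_rot: [-2.217, -2.226, 0.001]
wrist_force: [0.6, 0.4, -1.6]
grip_width: 87.1
grip_force: 0.0
```

```bash
cat >> h.py <<'E'
def tool():
    s=monitor.state(); R=cv2.Rodrigues(s['tool_rot'])[0]; phi=np.degrees(np.arctan2(R[0,0],R[1,0]))
    print('t',round(s['time_s'],2),'tcp',s['eef_pos'].round(1),'phi',phi.round(1),'tilt',R[:,2].round(3),'q6',s['joints'][5].round(2),'F',s['wrist_force'].round(1),'w',round(s['grip_width'],1)); return s,R
def rects(d,m,mn=30):
    w=cloud(d); n,l,s,c=cv2.connectedComponentsWithStats(m.astype(np.uint8))
    for i in range(1,n):
        if s[i,4]>=mn:
            q=w[(l==i)]; q=q[~np.isnan(q[:,0])]
            if len(q)<mn: continue
            a=cv2.minAreaRect(q[:,:2].astype(np.float32)); bp=cv2.boxPoints(a); e=[bp[1]-bp[0],bp[2]-bp[1]]; e=e[np.argmax([np.hypot(*x) for x in e])]
            print('px',c[i].round(),s[i,4],'ctr',np.round(a[0],1),'size',np.round(a[1],1),'ang',np.degrees(np.arctan2(e[1],e[0]))%180,'z',np.median(q[:,2]).round(1))
E
python3 - <<'E'
from h import *
tool(); d=get('wrist','w1'); w=cloud(d); p=d['pixels'].astype(int); r,g,b=p[...,0],p[...,1],p[...,2]
red=(r>90)&(g<0.5*r)&(b<0.5*r); print('knobtop'); rects(d,red&(w[...,2]>135))
print('fins'); rects(d,(w[...,2]>138)&(w[...,2]<150)&~(red&(w[...,2]<0)))
E
```

```text
t 0.98 tcp [477.5 243.5 241.4] phi -0.2 tilt [-0.001 -0.    -1.   ] q6 0.26 F [ 0.6  0.4 -1.6] w 87.1
knobtop
px [204. 181.] 120 ctr [388.1 263.1] size [ 9.3 28.1] ang 151.70416 z 143.8
px [316. 202.] 1557 ctr [475.7 244.9] size [18.4 58.3] ang 161.85077 z 145.2
px [429. 216.] 117 ctr [565.  235.6] size [28.   8.8] ang 9.524561 z 143.8
px [303. 292.] 33 ctr [463.5 167.9] size [2.6 8.6] ang 175.64734 z 143.9
fins
px [200. 185.] 611 ctr [385.2 259. ] size [11.4 29. ] ang 171.11598 z 144.5
px [318. 202.] 1739 ctr [475.8 245. ] size [18.4 59.9] ang 162.18314 z 145.2
px [433. 220.] 567 ctr [566.3 230.9] size [11.5 29.5] ang 171.56427 z 144.6
px [301. 304.] 382 ctr [461.9 155.5] size [27.1 10.9] ang 81.27634 z 144.6
```

View pics/w1.png

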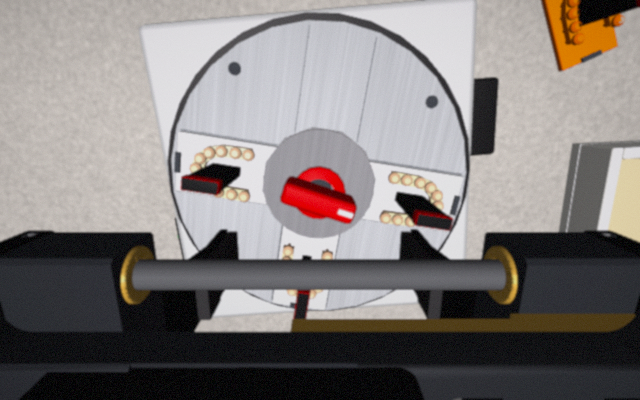

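The wrist view shows the red bar knob at (318,202), centred at (475.8, 245) and lying at 162°. The carrier fins are at (200,185), (433,220) and (301,304), each 91–92 mm from the knob. I rotate -72°, descend and grip.

apply_moves([
  [0,1.5,-1.7,0,-7.1],
  [0,0,0,0,-7.1],
  [0,0,0,0,-7.1],
  [0,0,0,0,-7.1],
  [0,0,0,0,-7.1],
])

```text
time_s: 1.45
eef_pos: [478.5, 242.0, 241.4]
tool_rot: [1.433, 2.795, -0.0]
wrist_force: [0.1, -0.2, -0.6]
grip_width: 87.0
grip_force: 0.0
```

apply_moves([
  [0,0,0,10,-7.1],
  [0,0,0,10,-7.1],
  [0,0,0,10,-7.1],
  [0,0,0,10,-7.1],
  [0,0,0,10,-7.1],
])

```text
time_s: 1.87
eef_pos: [478.6, 242.0, 191.0]
tool_rot: [0.513, 3.099, -0.0]
wrist_force: [-0.3, 0.1, -0.2]
grip_width: 87.1
grip_force: 0.0
```

apply_moves([
  [0,0,0,20,-0.8],
  [0,0,0,20,0],
  [0,0,0,15,0],
  [0,0,0,8,0],
  [0,0,0,0,0],
])

```text
time_s: 2.28
eef_pos: [477.1, 242.0, 126.7]
tool_rot: [-0.5, -3.098, 0.003]
wrist_force: [0.3, 0.7, -0.1]
grip_width: 87.2
grip_force: 0.0
```

apply_moves([
  [255,0,0,0,0],
  [255,0,0,0,0],
  [255,0,0,0,0],
  [255,0,0,0,0],
  [255,0,0,0,0],
])

```text
time_s: 2.7
eef_pos: [477.7, 243.7, 129.3]
tool_rot: [0.496, 3.101, 0.001]
wrist_force: [0.4, 0.5, -0.2]
grip_width: 61.7
grip_force: 0.0
```

```bash
python3 -c "
from h import *
tool()"
```

```text
t 2.7 tcp [477.7 243.7 129.3] phi -71.8 tilt [ 0.002  0.    -1.   ] q6 -0.99 F [ 0.4  0.5 -0.2] w 61.7
```

apply_moves([
  [255,0,0,0,0],
  [255,0,0,0,0],
  [255,0,0,0,0],
  [255,0,0,0,0],
  [255,0,0,0,0],
])

```text
time_s: 3.12
eef_pos: [479.2, 244.8, 130.8]
tool_rot: [0.497, 3.098, 0.005]
wrist_force: [-0.8, 1.0, 20.5]
grip_width: 28.9
grip_force: 13.8
```

apply_moves([
  [255,0,0,0,0],
  [255,0,0,0,0],
  [255,0,0,0,0],
  [255,0,0,0,0],
  [255,0,0,0,0],
])

```text
time_s: 3.53
eef_pos: [479.8, 244.8, 131.8]
tool_rot: [0.496, 3.096, 0.006]
wrist_force: [-1.0, 2.7, 18.0]
grip_width: 17.7
grip_force: 41.3
```

```bash
python3 -c "
from h import *
s,R=tool();print(s['grip_force'],s['wrist_torque'])"
```

```text
t 3.53 tcp [479.8 244.8 131.8] phi -71.8 tilt [ 0.007  0.003 -1.   ] q6 -0.99 F [-1.   2.7 18. ] w 17.7
41.25662803882733 [ 0.23069379  0.2922355  -0.0533151 ]
```

The fingertips press on the knob's hub at 18 N, so I ease up 3 mm before turning.

apply_moves([
  [255,0,0,-1.5,0],
  [255,0,0,-1.5,0],
  [255,0,0,0,0],
  [255,0,0,0,7],
  [255,0,0,-0.1,7],
])

```text
time_s: 3.95
eef_pos: [479.4, 244.2, 132.2]
tool_rot: [0.877, 3.012, 0.004]
wrist_force: [1.7, 1.6, 1.4]
grip_width: 17.8
grip_force: 39.7
```

```bash
python3 -c "
from h import *
s,R=tool();print(s['grip_force'],s['wrist_torque'])"
```

```text
t 3.95 tcp [479.4 244.2 132.2] phi -57.5 tilt [ 0.005  0.001 -1.   ] q6 -0.74 F [1.7 1.6 1.4] w 17.8
39.69416861447826 [ 0.23051359 -0.53508915  0.13727822]
```

apply_moves([
  [255,0,0,-0.1,6.9],
  [255,0,0,-0.1,6.9],
  [255,0,0,-0.1,6.9],
  [255,0,0,-0.1,6.9],
  [255,0,0,-0.1,6.9],
])

```text
time_s: 4.37
eef_pos: [478.2, 243.2, 132.6]
tool_rot: [1.731, 2.619, 0.0]
wrist_force: [0.3, -0.1, 5.4]
grip_width: 17.9
grip_force: 39.8
```

apply_moves([
  [255,0,0,-0.1,6.9],
  [255,0,0,-0.1,6.9],
  [255,0,0,-0.1,6.9],
  [255,0,0,-0.1,6.9],
  [255,0,0,-0.1,6.9],
])

```text
time_s: 4.78
eef_pos: [476.7, 243.0, 133.0]
tool_rot: [2.432, 1.989, -0.003]
wrist_force: [-2.3, 0.4, 6.1]
grip_width: 17.8
grip_force: 40.0
```

apply_moves([
  [255,0,0,-0.1,6.9],
  [255,0,0,-0.1,6.9],
  [255,0,0,-0.1,6.9],
  [255,0,0,-0.1,6.9],
  [255,0,0,-0.1,6.9],
])

```text
time_s: 5.2
eef_pos: [475.3, 243.7, 133.5]
tool_rot: [-2.912, -1.177, 0.006]
wrist_force: [-4.9, 2.9, 8.4]
grip_width: 17.8
grip_force: 40.2
```

apply_moves([
  [255,0,0,-0.1,6.9],
  [255,0,0,-0.1,6.9],
  [255,0,0,-0.1,6.9],
  [255,0,0,-0.1,6.9],
  [255,0,0,-0.1,6.9],
])

```text
time_s: 5.62
eef_pos: [474.5, 245.0, 134.0]
tool_rot: [-3.128, -0.259, 0.008]
wrist_force: [-5.0, 7.8, 7.8]
grip_width: 17.5
grip_force: 40.3
```

apply_moves([
  [255,0,0,-0.1,6.9],
  [255,0,0,-0.1,6.9],
  [255,0,0,-0.1,6.9],
  [255,0,0,-0.1,6.9],
  [255,0,0,-0.1,6.9],
])

```text
time_s: 6.03
eef_pos: [474.8, 246.5, 134.5]
tool_rot: [-3.063, 0.682, 0.008]
wrist_force: [-4.3, 13.3, 5.6]
grip_width: 18.0
grip_force: 40.2
```

```bash
python3 -c "
from h import *
s,R=tool();print(s['grip_force'],s['wrist_torque'])"
```

```text
t 6.03 tcp [474.8 246.5 134.5] phi 115.1 tilt [-0.004  0.005 -1.   ] q6 2.27 F [-4.3 13.3  5.6] w 18.0
40.187821202716805 [2.15193852 1.05643119 0.18849933]
```

apply_moves([
  [0,0,0,0,0],
  [0,0,0,0,0],
  [0,0,0,0,0],
  [0,0,0,-20,0],
  [0,0,0,-20,0],
])

```text
time_s: 6.45
eef_pos: [475.5, 242.7, 173.2]
tool_rot: [3.066, -0.671, -0.007]
wrist_force: [-0.2, 0.3, 0.4]
grip_width: 43.3
grip_force: 0.0
```

apply_moves([
  [0,0,0,0,-6.95],
  [0,0,0,0,-6.95],
  [0,0,0,0,-6.95],
  [0,0,0,0,-6.95],
  [0,0,0,0,-6.95],
])

```text
time_s: 6.87
eef_pos: [476.5, 243.1, 173.7]
tool_rot: [3.128, 0.285, -0.003]
wrist_force: [-0.6, 0.1, -0.3]
grip_width: 76.7
grip_force: 0.0
```

apply_moves([
  [0,0,0,0,-6.95],
  [0,0,0,0,-6.95],
  [0,0,0,0,-6.95],
  [0,0,0,0,-6.95],
  [0,0,0,0,-6.95],
])

```text
time_s: 7.28
eef_pos: [476.5, 243.1, 173.6]
tool_rot: [2.9, 1.206, -0.004]
wrist_force: [0.3, 0.9, 0.8]
grip_width: 87.0
grip_force: 0.0
```

apply_moves([
  [0,0,0,0,-6.95],
  [0,0,0,0,-6.95],
  [0,0,0,0,-6.95],
  [0,0,0,0,-6.95],
  [0,0,0,0,-6.95],
])

```text
time_s: 7.7
eef_pos: [476.5, 243.0, 173.6]
tool_rot: [-2.408, -2.017, 0.004]
wrist_force: [0.5, 0.1, 0.2]
grip_width: 86.6
grip_force: 0.0
```

apply_moves([
  [0,0,0,0,-6.95],
  [0,0,0,0,-6.95],
  [0,0,0,0,-6.95],
  [0,0,0,0,-6.95],
  [0,0,0,0,-6.95],
])

```text
time_s: 8.12
eef_pos: [476.5, 243.1, 173.6]
tool_rot: [-1.695, -2.644, 0.003]
wrist_force: [0.3, 0.5, 0.0]
grip_width: 87.0
grip_force: 0.0
```

apply_moves([
  [0,0,0,0,-6.95],
  [0,0,0,0,-6.95],
  [0,0,0,0,-6.95],
  [0,0,0,0,-6.95],
  [0,0,0,0,-6.95],
])

```text
time_s: 8.53
eef_pos: [476.5, 243.1, 173.6]
tool_rot: [-0.828, -3.029, 0.003]
wrist_force: [0.6, -0.4, 0.6]
grip_width: 87.3
grip_force: 0.0
```

apply_moves([
  [0,0,0,0,-6.95],
  [0,0,0,0,0],
  [0,0,0,0,0],
])

```text
time_s: 8.78
eef_pos: [476.8, 243.3, 173.8]
tool_rot: [-0.658, -3.071, 0.002]
wrist_force: [0.2, 0.5, -0.4]
grip_width: 86.8
grip_force: 0.0
```

```bash
python3 - <<'E'
from h import *
s,R=tool(); d=get('wrist','w2'); w=cloud(d); rects(d,(w[...,2]>138)&(w[...,2]<155))
i=R.T@(np.array([477,245.3,0])-s['eef_pos']); print('tool shift',i.round(1))
E
```

```text
t 8.78 tcp [476.8 243.3 173.8] phi -65.8 tilt [-0.001 -0.001 -1.   ] q6 -0.89 F [ 0.2  0.5 -0.4] w 86.8
px [275.  74.] 1368 ctr [384.9 258.9] size [11.1 29.1] ang 171.25255 z 144.7
px [323. 222.] 2282 ctr [467.4 248.8] size [18. 42.] ang 154.303 z 147.7
tool shift [  0.4   2.2 173.8]
```

The knob has risen to 147.7 mm as expected, with its bar at 154°. Regrip and turn the second half.

apply_moves([
  [60,0.4,2.2,10,1],
  [120,0,0,15,0],
  [180,0,0,13,0],
  [255,0,0,0,0],
  [255,0,0,0,0],
])

```text
time_s: 9.25
eef_pos: [477.1, 245.6, 135.1]
tool_rot: [-0.681, -3.064, 0.002]
wrist_force: [0.2, 0.6, 0.8]
grip_width: 61.5
grip_force: 0.0
```

apply_moves([
  [255,0,0,0,0],
  [255,0,0,0,0],
  [255,0,0,0,0],
  [255,0,0,0,0],
  [255,0,0,0,0],
])

```text
time_s: 9.67
eef_pos: [478.0, 245.8, 136.6]
tool_rot: [0.68, 3.066, 0.001]
wrist_force: [0.8, 0.3, -1.3]
grip_width: 28.5
grip_force: 0.0
```

apply_moves([
  [255,0,0,0,0],
  [255,0,0,0,0],
  [255,0,0,0,0],
  [255,0,0,0,0],
  [255,0,0,0,0],
])

```text
time_s: 10.08
eef_pos: [477.8, 245.5, 136.4]
tool_rot: [0.68, 3.067, -0.0]
wrist_force: [-1.1, -0.8, 3.0]
grip_width: 17.8
grip_force: 30.0
```

```bash
python3 -c "
from h import *
s,R=tool();print(s['grip_force'],s['wrist_torque'])"
```

```text
t 10.08 tcp [477.8 245.5 136.4] phi -65.0 tilt [-0. -0. -1.] q6 -0.87 F [-1.1 -0.8  3. ] w 17.8
29.96916971169412 [-0.19161998  0.06583349 -0.06120974]
```

apply_moves([
  [255,0,0,-0.1,7.1],
  [255,0,0,-0.1,7.1],
  [255,0,0,-0.1,7.1],
  [255,0,0,-0.1,7.1],
  [255,0,0,-0.1,7.1],
])

```text
time_s: 10.5
eef_pos: [477.5, 245.2, 136.9]
tool_rot: [1.589, 2.71, -0.002]
wrist_force: [-0.3, -2.2, 3.7]
grip_width: 17.7
grip_force: 30.0
```

apply_moves([
  [255,0,0,-0.1,7.1],
  [255,0,0,-0.1,7.1],
  [255,0,0,-0.1,7.1],
  [255,0,0,-0.1,7.1],
  [255,0,0,-0.1,7.1],
])

```text
time_s: 10.92
eef_pos: [477.1, 245.1, 137.4]
tool_rot: [2.339, 2.097, -0.003]
wrist_force: [-2.4, -2.9, 4.3]
grip_width: 18.0
grip_force: 30.0
```

apply_moves([
  [255,0,0,-0.1,7.1],
  [255,0,0,-0.1,7.1],
  [255,0,0,-0.1,7.1],
  [255,0,0,-0.1,7.1],
  [255,0,0,-0.1,7.1],
])

```text
time_s: 11.33
eef_pos: [476.8, 245.3, 137.9]
tool_rot: [2.867, 1.283, -0.004]
wrist_force: [-2.5, -1.2, 5.4]
grip_width: 18.0
grip_force: 30.0
```

apply_moves([
  [255,0,0,-0.1,7.1],
  [255,0,0,-0.1,7.1],
  [255,0,0,-0.1,7.1],
  [255,0,0,-0.1,7.1],
  [255,0,0,-0.1,7.1],
])

```text
time_s: 11.75
eef_pos: [476.5, 245.6, 138.3]
tool_rot: [3.122, 0.348, -0.004]
wrist_force: [-3.2, -0.2, 5.6]
grip_width: 17.8
grip_force: 30.0
```

apply_moves([
  [255,0,0,-0.1,7.1],
  [255,0,0,-0.1,7.1],
  [255,0,0,-0.1,7.1],
  [255,0,0,-0.1,7.1],
  [255,0,0,-0.1,7.1],
])

```text
time_s: 12.17
eef_pos: [476.6, 246.0, 138.8]
tool_rot: [3.079, -0.621, -0.004]
wrist_force: [-2.6, 1.8, 4.5]
grip_width: 17.9
grip_force: 30.0
```

apply_moves([
  [255,0,0,0,7.1],
  [255,0,0,0,0],
  [0,0,0,0,0],
  [0,0,0,0,0],
  [0,0,0,0,0],
])

```text
time_s: 12.58
eef_pos: [478.0, 245.8, 138.5]
tool_rot: [-3.037, 0.802, -0.0]
wrist_force: [-0.4, -0.2, 0.1]
grip_width: 30.4
grip_force: 0.0
```

apply_moves([
  [0,0,0,-20,0],
  [0,0,0,-20,0],
  [0,0,0,-25,0],
  [0,0,0,-25,0],
  [0,0,0,0,0],
])

```text
time_s: 13.0
eef_pos: [481.0, 246.7, 233.1]
tool_rot: [-3.032, 0.801, -0.014]
wrist_force: [0.8, -0.2, 0.4]
grip_width: 63.3
grip_force: 0.0
```

```bash
python3 - <<'E'
from h import *
s,R=tool(); d=get('wrist','w3'); w=cloud(d); rects(d,(w[...,2]>138)&(w[...,2]<155)); print(w[...,2][300:].max())
d=get('scene','s3');w=cloud(d);p=d['pixels'].astype(int)
m=(w[...,2]>138)&(w[...,2]<156);m[:,:330]=0;rects(d,m,8)
E
```

```text
t 13.0 tcp [481.  246.7 233.1] phi 119.6 tilt [ 0.01   0.003 -1.   ] q6 2.35 F [ 0.8 -0.2  0.4] w 63.3
px [276.  95.] 726 ctr [566.7 230.7] size [11.1 29.1] ang 171.12698 z 144.7
px [440. 171.] 691 ctr [461.9 154.2] size [29.5 11.5] ang 81.783325 z 144.5
px [323. 213.] 1872 ctr [476.6 244.5] size [17.9 58.8] ang 150.08768 z 150.3
px [360. 307.] 329 ctr [389.1 258.3] size [11.2 22. ] ang 171.36208 z 144.5
nan
px [575.   2.] 8 ctr [-554.9  843.8] size [ 8.4 21.6] ang 105.268814 z 154.5
px [628.   8.] 8 ctr [-556.1 1048.9] size [21.7 14.1] ang 85.26661 z 153.2
px [637.  12.] 28 ctr [-545.7 1079. ] size [16.8 37.7] ang 177.87881 z 146.8
px [345.  77.] 124 ctr [41.9 17.2] size [ 46.  115.9] ang 113.91982 z 147.6
px [603. 144.] 370 ctr [176.3 856.8] size [267.1  71.6] ang 36.450485 z 147.0
px [406. 160.] 11 ctr [379.7 259.7] size [ 7.6 10.2] ang 95.52002 z 145.4
px [404. 166.] 8 ctr [399.9 257.3] size [10.6  5.7] ang 29.578798 z 143.0
px [368. 176.] 37 ctr [462.  154.4] size [28.6 15.3] ang 80.824844 z 145.3
px [397. 185.] 114 ctr [479.2 244.5] size [17.9 59.8] ang 148.95607 z 149.4
px [623. 211.] 174 ctr [435.7 884.3] size [103.7  45.9] ang 30.016184 z 146.5
px [389. 209.] 37 ctr [568.2 230.4] size [10.9 30.7] ang 171.88194 z 144.6
```

The knob has turned about 372° and risen 5.1 mm, so the clamp is loose. Next I look at the curing case from above with an empty gripper.

apply_moves([
  [0,0,0,-12,-7],
  [0,0,0,-12,-7],
  [0,0,0,-12,-7],
  [0,15.2,36.5,-4,0],
  [0,15.2,36.5,0,0],
])

```text
time_s: 13.52
eef_pos: [496.6, 169.8, 268.2]
tool_rot: [-3.133, 0.227, 0.0]
wrist_force: [0.8, 0.1, -0.1]
grip_width: 86.8
grip_force: 0.0
```

apply_moves([
  [0,15.2,36.5,0,0],
  [0,15.2,36.5,0,0],
  [0,15.2,36.5,0,0],
  [0,15.2,36.5,0,0],
  [0,15.2,36.5,0,0],
])

```text
time_s: 13.93
eef_pos: [544.0, -24.5, 266.8]
tool_rot: [-3.132, 0.236, 0.006]
wrist_force: [1.0, 0.0, 0.5]
grip_width: 86.8
grip_force: 0.0
```

apply_moves([
  [0,15.2,36.5,0,0],
  [0,15.2,36.5,0,0],
  [0,15.2,36.5,0,0],
  [0,15.2,36.5,0,0],
  [0,0,0,0,0],
])

```text
time_s: 14.35
eef_pos: [584.5, -184.0, 266.5]
tool_rot: [3.128, -0.245, 0.002]
wrist_force: [0.8, -0.2, 0.2]
grip_width: 87.1
grip_force: 0.0
```

apply_moves([
  [0,0,0,0,0],
  [0,0,0,0,0],
])

```text
time_s: 14.52
eef_pos: [582.0, -175.8, 266.6]
tool_rot: [-3.13, 0.237, 0.006]
wrist_force: [0.1, -0.5, -0.6]
grip_width: 87.0
grip_force: 0.0
```

```bash
python3 - <<'E'
from h import *
s,R=tool(); d=get('wrist','w4'); w=cloud(d); p=d['pixels'].astype(int); r,g,b=p[...,0],p[...,1],p[...,2]
print('roof'); rects(d,(r>90)&(g<0.62*r)&(b<0.62*r)&(w[...,2]>40)&(w[...,2]<58),200)
print('green'); rects(d,(g>70)&(g>1.4*r)&(g>1.4*b),60)
E
```

```text
t 14.52 tcp [ 582.  -175.8  266.6] phi 98.7 tilt [-0.004  0.002 -1.   ] q6 1.24 F [ 0.1 -0.5 -0.6] w 87.0
roof
px [466. 151.] 2875 ctr [ 582.2 -340.2] size [ 34.4 104.5] ang 173.33305 z 51.8
px [407. 153.] 4687 ctr [ 589.8 -276. ] size [ 55.5 104.6] ang 173.07971 z 51.9
px [338. 156.] 4600 ctr [ 598.7 -200.5] size [ 54.2 104.7] ang 173.17195 z 51.9
px [269. 158.] 4579 ctr [ 607.6 -125.4] size [ 54.8 104.3] ang 173.14697 z 51.9
px [211. 160.] 2762 ctr [615.  -60.7] size [ 33.8 104.7] ang 173.42036 z 52.0
green
px [233.  63.] 947 ctr [ 708.9 -111.7] size [34.  32.8] ang 79.9167 z 77.8
```

View pics/w4.png

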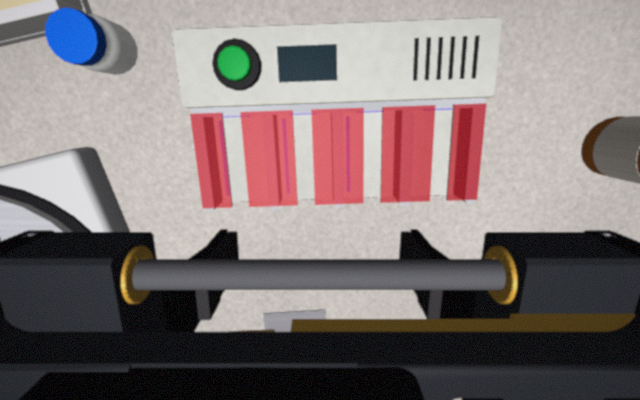

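The wrist view shows the case with 4 slots, the roof centre at pixel (338,156) and the button at (233,63). The case yaw is -6.75° and its origin is near (599,-200). I'll use the three bays nearest the spinner, away from the amber bottle. Now back to the outer carrier C.

apply_moves([
  [0,-6.9,-36.4,0,0],
  [0,-6.9,-36.4,0,0],
  [0,-6.9,-36.4,0,0],
  [0,-6.9,-36.4,0,0],
  [0,-6.9,-36.4,0,0],
])

```text
time_s: 14.98
eef_pos: [574.7, 12.3, 268.4]
tool_rot: [-3.133, 0.232, 0.002]
wrist_force: [-0.4, 0.4, -0.4]
grip_width: 87.2
grip_force: 0.0
```

apply_moves([
  [0,-6.9,-36.4,0,0],
  [0,-6.9,-36.4,0,0],
  [0,-6.9,-36.4,0,0],
  [0,-6.9,-36.4,10,0],
  [0,-6.9,-36.4,20,0],
])

```text
time_s: 15.4
eef_pos: [569.2, 197.3, 241.0]
tool_rot: [-3.132, 0.231, -0.008]
wrist_force: [1.1, 0.1, 0.1]
grip_width: 86.7
grip_force: 0.0
```

apply_moves([
  [0,-6.9,-36.4,20,0],
  [0,0,0,16,0],
  [0,0,0,0,0],
  [0,0,0,0,0],
])

```text
time_s: 15.73
eef_pos: [565.8, 231.4, 202.1]
tool_rot: [3.132, -0.231, -0.005]
wrist_force: [0.2, -0.1, 0.6]
grip_width: 86.7
grip_force: 0.0
```

```bash
cat >> h.py <<'E'
def shift(x,y,z,ang=None):
    s,R=tool(); print('shift',(R.T@(np.array([x,y,z])-s['eef_pos'])).round(1)); 
    if ang is not None:
        phi=np.degrees(np.arctan2(R[0,0],R[1,0])); print('twist',round(((90-ang)-phi+90)%180-90,1))
E
python3 - <<'E'
from h import *
d=get('wrist','w5'); w=cloud(d); rects(d,(w[...,2]>136)&(w[...,2]<156))
shift(567.5,231.3,124,-8.7)
E
```

```text
px [318. 218.] 717 ctr [567.1 230.5] size [10.6 29. ] ang 171.48988 z 144.7
px [328. 310.] 512 ctr [498.7 236.3] size [13.3 24.4] ang 100.23212 z 147.0
t 15.78 tcp [567.2 230.7 203.3] phi 98.5 tilt [-0. -0. -1.] q6 1.92 F [0.2 0.2 0.9] w 87.2
shift [ 0.2 -0.7 79.3]
twist 0.2
```

apply_moves([
  [100,0,0,20,0],
  [150,0,0,20,0],
  [150,0,0,20,0],
  [150,0,0,12,0],
  [150,0,0,7,0],
])

```text
time_s: 16.2
eef_pos: [568.0, 229.1, 123.7]
tool_rot: [3.132, -0.238, -0.001]
wrist_force: [-0.4, 0.0, 0.2]
grip_width: 61.5
grip_force: 0.0
```

apply_moves([
  [200,0,0,0,0],
  [255,0,0,0,0],
  [255,0,0,0,0],
  [255,0,0,0,0],
  [255,0,0,0,0],
])

```text
time_s: 16.62
eef_pos: [568.6, 230.4, 125.1]
tool_rot: [-3.132, 0.236, -0.003]
wrist_force: [0.6, -0.4, -0.0]
grip_width: 28.5
grip_force: 0.0
```

apply_moves([
  [255,0,0,0,0],
  [255,0,0,0,0],
  [255,0,0,0,0],
  [255,0,0,0,0],
  [255,0,0,0,0],
])

```text
time_s: 17.03
eef_pos: [568.1, 230.4, 124.3]
tool_rot: [-3.132, 0.235, -0.001]
wrist_force: [-0.2, 0.9, 2.0]
grip_width: 9.5
grip_force: 30.0
```

apply_moves([
  [255,0,0,0,0],
  [255,0,0,0,0],
  [255,0,0,0,0],
  [255,0,0,0,0],
  [255,0,0,0,0],
])

```text
time_s: 17.45
eef_pos: [568.1, 230.4, 124.3]
tool_rot: [-3.132, 0.236, -0.001]
wrist_force: [-0.4, 0.8, 3.4]
grip_width: 9.9
grip_force: 30.0
```

```bash
python3 -c "
from h import *
s,R=tool();print(s['grip_force'],s['wrist_torque'])"
```

```text
t 17.45 tcp [568.1 230.4 124.3] phi 98.6 tilt [ 0.  0. -1.] q6 1.92 F [-0.4  0.8  3.4] w 9.9
30.000312295742333 [0.23972922 0.24315207 0.04663537]
```

apply_moves([
  [255,6,0,-0.3,0],
  [255,8,0,0,0],
  [255,8,0,0,0],
  [255,8,0,0,0],
  [255,8,0,0,0],
])

```text
time_s: 17.87
eef_pos: [604.1, 224.3, 124.4]
tool_rot: [3.132, -0.235, -0.007]
wrist_force: [-4.5, 0.7, 5.7]
grip_width: 9.9
grip_force: 30.0
```

apply_moves([
  [255,5,0,0,0],
  [255,0,0,-6,0],
  [255,0,0,-14,0],
  [255,0,0,-20,0],
  [255,0,0,-10,0],
])

```text
time_s: 18.28
eef_pos: [610.8, 223.6, 175.3]
tool_rot: [3.133, -0.235, 0.002]
wrist_force: [-0.1, -0.8, -1.5]
grip_width: 10.0
grip_force: 30.0
```

```bash
python3 - <<'E'
from h import *
shift(612.5-.993*117,-86.5+.1175*117,170,-6.75)
d=get('scene','s6'); get('wrist','w6')
a=cv2.imread('pics/s6.png')[130:290,300:480]; b=cv2.imread('pics/w6.png')
cv2.imwrite('pics/c6.png',np.hstack([cv2.resize(a,(450,400)),cv2.resize(b[0:400,150:500],(350,400))]))
E
```

```text
t 18.28 tcp [610.8 223.6 175.3] phi 98.6 tilt [ 0.001 -0.    -1.   ] q6 1.9 F [-0.1 -0.8 -1.5] w 10.0
shift [-68.9 310.1   5.2]
twist -1.8
```

View pics/c6.png

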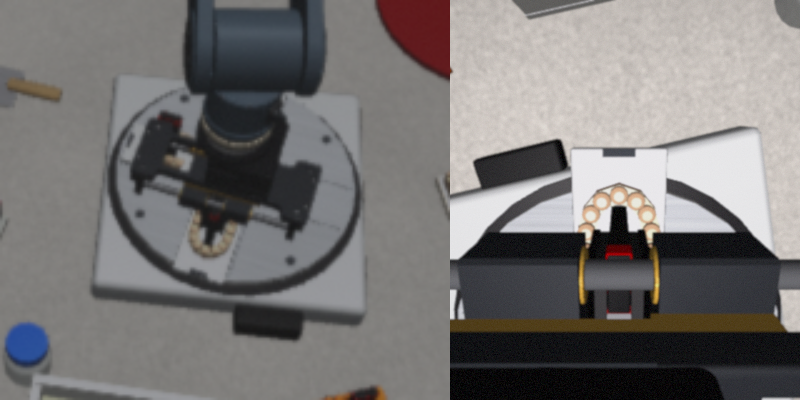

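The carrier is held level and centred: slab at (618,190) in the right-hand view. Move to the mouth of the first bay.

apply_moves([
  [255,0,34.5,0,0],
  [255,0,34.5,0,0],
  [255,0,34.5,0,0],
  [255,0,34.5,0,0],
  [255,0,34.5,0,0],
])

```text
time_s: 18.8
eef_pos: [583.3, 51.9, 173.1]
tool_rot: [3.133, -0.234, -0.003]
wrist_force: [-0.2, -0.2, -2.2]
grip_width: 10.0
grip_force: 30.0
```

apply_moves([
  [255,-10,34.5,0,0],
  [255,-15,34.5,0,0],
  [255,-15,34.5,0,0],
  [255,-15,34.0,0,0],
  [255,-14,0,0,-1.8],
])

```text
time_s: 19.22
eef_pos: [494.6, -77.6, 173.5]
tool_rot: [3.133, -0.193, -0.001]
wrist_force: [-0.4, -0.2, -2.3]
grip_width: 10.1
grip_force: 30.0
```

apply_moves([
  [255,0,0,20,0],
  [255,0,0,30,0],
  [255,0,0,25,0],
  [255,0,0,0,0],
  [255,0,0,0,0],
])

```text
time_s: 19.63
eef_pos: [494.4, -72.0, 97.9]
tool_rot: [-3.135, 0.186, 0.007]
wrist_force: [0.3, -0.3, -2.4]
grip_width: 9.8
grip_force: 30.0
```

```bash
python3 - <<'E'
from h import *
shift(612.5-.993*117,-86.5+.1175*117,78,-6.75)
d=get('wrist','w7'); w=cloud(d); p=d['pixels'].astype(int); r,g,b=p[...,0],p[...,1],p[...,2]
print('roof'); rects(d,(r>90)&(g<0.62*r)&(b<0.62*r)&(w[...,2]>40)&(w[...,2]<58),200)
E
```

```text
t 19.63 tcp [494.4 -72.   97.9] phi 96.8 tilt [-0.005  0.002 -1.   ] q6 1.32 F [ 0.3 -0.3 -2.4] w 9.8
shift [ 2.1  0.6 19.9]
twist -0.1
roof
px [270.  58.] 7215 ctr [592.8 -58. ] size [33.7 60.7] ang 173.30351 z 51.9
px [389.  58.] 12102 ctr [ 585.1 -122.8] size [56.  60.6] ang 173.34186 z 51.9
px [529.  58.] 12246 ctr [ 576.3 -198. ] size [57.6 60.1] ang 173.19943 z 51.8
px [627.  71.] 2574 ctr [ 569.5 -253.5] size [20.4 60.6] ang 176.77898 z 51.8
```

View pics/w7.png

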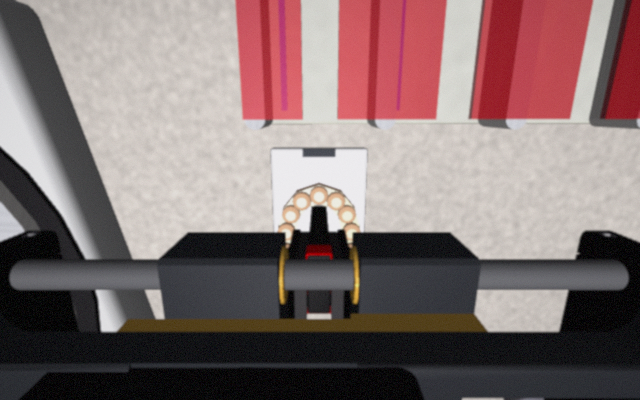

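The held slab (centre column 319) lines up with the slot (302–337). Lower and insert.

apply_moves([
  [255,0,0,10,0],
  [255,0,0,8,0],
  [255,0,0,0,0],
  [255,5,0,0,0],
  [255,8,0,0,0],
])

```text
time_s: 20.1
eef_pos: [508.5, -73.7, 81.6]
tool_rot: [-3.136, 0.186, 0.001]
wrist_force: [0.7, 0.3, -1.6]
grip_width: 9.7
grip_force: 30.0
```

apply_moves([
  [255,8,0,0,0],
  [255,8,0,0,0],
  [255,8,0,0,0],
  [255,8,0,0,0],
  [255,8,0,0,0],
])

```text
time_s: 20.52
eef_pos: [549.6, -78.8, 81.5]
tool_rot: [3.136, -0.186, 0.001]
wrist_force: [-1.0, 0.2, -2.5]
grip_width: 10.0
grip_force: 30.0
```

```bash
python3 - <<'E'
from h import *
shift(613.5,-86.6,76,-6.75)
E
```

```text
t 20.52 tcp [549.6 -78.8  81.5] phi 96.8 tilt [ 0.001 -0.    -1.   ] q6 1.35 F [-1.   0.2 -2.5] w 10.0
shift [64.3  0.1  5.5]
twist -0.0
```

apply_moves([
  [255,8,0,1,0],
  [255,8,0,1,0],
  [255,8,0,0,0],
  [255,8,0,0,0],
  [255,8,0,0,0],
])

```text
time_s: 20.93
eef_pos: [588.9, -83.5, 79.2]
tool_rot: [-3.136, 0.186, 0.0]
wrist_force: [0.6, -0.0, -2.0]
grip_width: 10.0
grip_force: 30.0
```

apply_moves([
  [255,8,0,0,0],
  [255,5,0,1,0],
  [255,3,0,1,0],
  [255,2,0,0,0],
  [255,0,0,0,0],
])

```text
time_s: 21.35
eef_pos: [606.2, -85.5, 77.1]
tool_rot: [-3.136, 0.186, 0.0]
wrist_force: [-0.6, 0.5, -1.2]
grip_width: 9.6
grip_force: 30.0
```

```bash
python3 - <<'E'
from h import *
shift(613.5,-86.6,76,-6.75)
E
```

```text
t 21.35 tcp [606.2 -85.5  77.1] phi 96.8 tilt [-0.  0. -1.] q6 1.37 F [-0.6  0.5 -1.2] w 9.6
shift [7.4 0.2 1.1]
twist -0.0
```

apply_moves([
  [255,2,0,0.5,0],
  [255,2,0,0.5,0],
  [255,2,0,0,0],
  [255,1,0,0,0],
  [255,0,0,0,0],
])

```text
time_s: 21.77
eef_pos: [612.7, -86.4, 76.4]
tool_rot: [-3.136, 0.186, 0.002]
wrist_force: [-2.5, -0.2, 0.4]
grip_width: 9.7
grip_force: 30.0
```

apply_moves([
  [255,1,0,0,0],
  [255,1,0,0,0],
  [255,0,0,0,0],
])

```text
time_s: 22.02
eef_pos: [612.9, -86.4, 76.6]
tool_rot: [-3.136, 0.185, 0.008]
wrist_force: [-5.2, 0.5, 5.4]
grip_width: 10.0
grip_force: 30.0
```

```bash
python3 - <<'E'
from h import *
shift(613.5,-86.6,76,-6.75)
E
```

```text
t 22.02 tcp [612.9 -86.4  76.6] phi 96.8 tilt [-0.005  0.001 -1.   ] q6 1.37 F [-5.2  0.5  5.4] w 10.0
shift [0.6 0.2 0.6]
twist -0.0
```

It has reached the stop: 2 mm commanded, 0.2 mm moved, force rising. One more firm push, then release, rise and look.

apply_moves([
  [255,1.5,0,0,0],
  [255,0,0,0,0],
  [0,0,0,0,0],
  [0,0,0,0,0],
  [0,0,0,0,0],
])

```text
time_s: 22.43
eef_pos: [617.8, -87.1, 76.7]
tool_rot: [3.136, -0.187, 0.004]
wrist_force: [0.1, -0.1, -0.6]
grip_width: 22.8
grip_force: 0.0
```

apply_moves([
  [0,0,0,0,0],
  [0,0,0,-15,0],
  [0,0,0,-30,0],
  [0,0,0,-40,0],
  [0,-20,0,-40,0],
])

```text
time_s: 22.85
eef_pos: [601.5, -85.6, 199.9]
tool_rot: [3.135, -0.186, 0.008]
wrist_force: [1.0, -0.4, 0.9]
grip_width: 55.0
grip_force: 0.0
```

apply_moves([
  [0,-30,0,0,0],
  [0,0,0,0,0],
  [0,0,0,0,0],
])

```text
time_s: 23.1
eef_pos: [567.2, -80.6, 199.3]
tool_rot: [-3.136, 0.187, -0.001]
wrist_force: [0.8, -0.3, -0.8]
grip_width: 75.2
grip_force: 0.0
```

```bash
cat >> h.py <<'E'
def fins(n,save,lo,hi,box=None):
    d=get(n,save); w=cloud(d); m=(w[...,2]>lo)&(w[...,2]<hi)
    if n=='scene': k=np.zeros_like(m); k[130:300,150:480]=1; m&=k
    rects(d,m,20 if n=='wrist' else 8)
E
python3 - <<'E'
from h import *
fins('wrist','w8',86,102); print(); fins('scene','s8',138,156)
shift(477.1-.988*92,245.3+.152*92,204,-8.7)
E
```

```text
px [319. 147.] 566 ctr [611.2 -87.2] size [10.8 28. ] ang 173.21112 z 96.8

px [164. 132.] 29 ctr [ 418.5 -524.7] size [13.4 27.7] ang 108.908394 z 147.0
px [405. 163.] 32 ctr [388.2 258.6] size [10.6 31. ] ang 170.65494 z 144.9
px [368. 177.] 39 ctr [465.2 154.2] size [27.3 13.8] ang 71.62449 z 145.1
px [397. 185.] 121 ctr [479.4 244.5] size [18.2 59.2] ang 148.45557 z 149.9
t 23.2 tcp [569.  -81.2 198.5] phi 96.8 tilt [ 0.001 -0.    -1.   ] q6 1.35 F [-0.2  0.1 -0.7] w 82.5
shift [-221.8 -316.4   -5.8]
twist 1.9
```

View pics/w8.png

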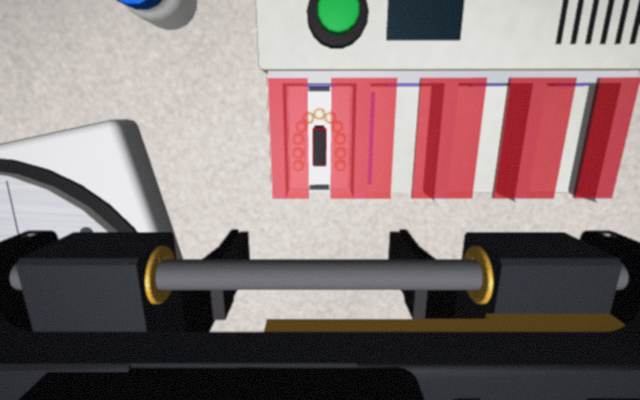

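```bash
python3 - <<'E'
from h import *
d=load('w8'); w=cloud(d); p=d['pixels']
ux=np.array([.993,-.1175])
roof=lambda c:[(w[r,c,:2]@ux).round(1) for r in range(60,210) if 49<w[r,c,2]<55]
for c in(290,355): q=roof(c); print('roof',c,min(q),max(q))
for r in list(range(72,96,2))+list(range(178,204,2)): print(r,p[r,319],(w[r,319,:2]@ux).round(1),w[r,319,2].round(1))
E
```

```text
roof 290 565.5 684.3
roof 355 565.1 682.7
72 [218 219 223] 675.8 47.7
74 [218 220 222] 674.2 47.0
76 [220 221 225] 672.7 46.0
78 [220 219 224] 670.9 48.3
80 [220 221 225] 669.5 46.4
82 [203 203 209] 667.7 48.2
84 [133 121 180] 667.0 36.7
86 [ 95  85 158] 665.8 29.4
88 [72 77 85] 664.5 23.9
90 [118 119 123] 662.7 23.3
92 [228 227 231] 661.1 20.8
94 [240 238 241] 659.3 20.3
178 [239 238 240] 578.2 20.2
180 [240 239 241] 576.3 21.0
182 [240 238 241] 573.9 19.8
184 [174 168 175] 572.1 21.1
186 [78 81 87] 570.8 24.3
188 [87 90 96] 568.9 25.0
190 [207 209 201] 563.8 12.5
192 [225 223 217] 561.7 12.4
194 [223 219 215] 556.7 1.1
196 [223 219 213] 554.5 1.4
198 [223 218 212] 552.1 0.7
200 [221 214 209] 549.7 0.3
202 [220 216 211] 547.5 0.5
```

The carrier is home: its far lug touches the stop wall, the near end is just inside the mouth, and the fin stands in the slot at (319,147). Next, carrier A.

apply_moves([
  [0,-22.2,-31.6,0,0],
  [0,-22.2,-31.6,0,0],
  [0,-22.2,-31.6,0,0],
  [0,-22.2,-31.6,0,0],
  [0,-22.2,-31.6,0,0],
])

```text
time_s: 23.62
eef_pos: [477.0, 90.2, 197.9]
tool_rot: [-3.136, 0.188, -0.0]
wrist_force: [0.6, 0.5, -0.3]
grip_width: 86.8
grip_force: 0.0
```

apply_moves([
  [0,-22.2,-31.6,0,0],
  [0,-22.2,-31.6,0,0],
  [0,-22.2,-31.6,0,0],
  [0,-22.2,-31.6,0,0],
  [0,-22.2,-31.6,0,0],
])

```text
time_s: 24.03
eef_pos: [385.3, 261.0, 198.0]
tool_rot: [-3.136, 0.187, -0.0]
wrist_force: [-0.3, 0.1, -0.0]
grip_width: 86.5
grip_force: 0.0
```

apply_moves([
  [0,0,0,0,1.9],
  [0,0,0,0,0],
  [0,0,0,0,0],
])

```text
time_s: 24.28
eef_pos: [386.0, 259.7, 198.1]
tool_rot: [3.133, -0.235, 0.001]
wrist_force: [-1.1, -0.1, -0.3]
grip_width: 87.3
grip_force: 0.0
```

```bash
python3 - <<'E'
from h import *
fins('wrist','w9',136,156)
shift(386.2,259.3,124,-8.7)
E
```

```text
px [320.  71.] 3532 ctr [475.9 244.8] size [18.  60.2] ang 149.7345 z 150.4
px [476.  75.] 1147 ctr [461.6 154.2] size [29.6 11. ] ang 81.25664 z 144.6
px [318. 223.] 760 ctr [385.4 259.1] size [10.6 28.7] ang 171.53755 z 144.7
t 24.33 tcp [386.3 259.  198.2] phi 98.7 tilt [ 0. -0. -1.] q6 2.07 F [ 0.2 -0.3 -0.5] w 87.0
shift [-0.2 -0.3 74.2]
twist 0.0
```

apply_moves([
  [100,0,0,20,0],
  [150,0,0,20,0],
  [150,0,0,20,0],
  [150,0,0,10,0],
  [150,0,0,4,0],
])

```text
time_s: 24.75
eef_pos: [385.6, 257.5, 122.8]
tool_rot: [3.131, -0.242, -0.004]
wrist_force: [-0.4, 0.1, -0.1]
grip_width: 61.7
grip_force: 0.0
```

apply_moves([
  [200,0,0,0,0],
  [255,0,0,0,0],
  [255,0,0,0,0],
  [255,0,0,0,0],
  [255,0,0,0,0],
])

```text
time_s: 25.17
eef_pos: [385.7, 259.1, 125.3]
tool_rot: [-3.132, 0.238, -0.002]
wrist_force: [0.1, 0.5, 0.4]
grip_width: 28.7
grip_force: 0.0
```

apply_moves([
  [255,0,0,0,0],
  [255,0,0,0,0],
  [255,0,0,0,0],
  [255,0,0,0,0],
  [255,0,0,0,0],
])

```text
time_s: 25.58
eef_pos: [385.3, 259.2, 124.8]
tool_rot: [-3.132, 0.238, -0.001]
wrist_force: [-0.2, 1.3, 1.9]
grip_width: 9.9
grip_force: 30.0
```

apply_moves([
  [255,0,0,0,0],
  [255,-6,0,-0.3,0],
  [255,-8,0,0,0],
  [255,-8,0,0,0],
  [255,-8,0,0,0],
])

```text
time_s: 26.0
eef_pos: [354.3, 263.5, 124.8]
tool_rot: [3.132, -0.238, -0.001]
wrist_force: [0.5, -0.6, -0.7]
grip_width: 9.9
grip_force: 30.0
```

apply_moves([
  [255,-8,0,0,0],
  [255,-5,0,0,0],
  [255,0,0,0,0],
])

```text
time_s: 26.25
eef_pos: [340.3, 265.4, 124.9]
tool_rot: [3.132, -0.237, -0.004]
wrist_force: [-1.0, -0.1, 1.4]
grip_width: 9.7
grip_force: 30.0
```

```bash
python3 - <<'E'
from h import *
tool(); fins('scene','s9',138,156)
E
```

```text
t 26.25 tcp [340.3 265.4 124.9] phi 98.6 tilt [-0.003 -0.001 -1.   ] q6 2.12 F [-1.  -0.1  1.4] w 9.7
px [164. 132.] 31 ctr [ 419.9 -522.3] size [13.9 24.5] ang 116.34397 z 146.2
px [407. 153.] 45 ctr [349.9 262. ] size [21.2 28.7] ang 114.75544 z 145.6
px [368. 176.] 38 ctr [465.7 153.3] size [28.1 13.1] ang 71.48274 z 145.2
px [397. 185.] 116 ctr [480.  244.3] size [18.2 59.4] ang 148.49088 z 149.8
```

apply_moves([
  [255,0,0,-10,0],
  [255,0,0,-25,0],
  [255,0,0,-30,0],
  [255,0,0,-25,0],
  [255,18.9,35.2,0,0],
])

```text
time_s: 26.72
eef_pos: [357.7, 233.0, 219.0]
tool_rot: [-3.126, 0.226, -0.015]
wrist_force: [2.1, -0.4, -2.1]
grip_width: 10.0
grip_force: 30.0
```

apply_moves([
  [255,18.9,35.2,0,0],
  [255,18.9,35.2,0,0],
  [255,18.9,35.2,0,0],
  [255,18.9,35.2,0,0],
  [255,18.9,35.2,0,0],
])

```text
time_s: 27.13
eef_pos: [423.1, 37.6, 214.9]
tool_rot: [-3.132, 0.239, -0.0]
wrist_force: [0.4, 0.9, -2.3]
grip_width: 9.7
grip_force: 30.0
```

apply_moves([
  [255,18.9,35.2,0,0],
  [255,18.9,35.2,0,0],
  [255,18.9,35.2,0,0],
  [255,18.9,35.2,0,0],
  [255,18.9,35.2,0,0],
])

```text
time_s: 27.55
eef_pos: [489.7, -150.9, 214.6]
tool_rot: [-3.132, 0.24, 0.001]
wrist_force: [0.8, -0.4, -1.6]
grip_width: 10.0
grip_force: 30.0
```

apply_moves([
  [255,0,0,30,-1.9],
  [255,0,0,30,0],
  [255,0,0,30,0],
  [255,0,0,20,0],
  [255,0,0,10,0],
])

```text
time_s: 27.97
eef_pos: [487.9, -148.2, 92.0]
tool_rot: [-3.133, 0.187, 0.008]
wrist_force: [-0.3, 0.3, -3.5]
grip_width: 10.0
grip_force: 30.0
```

apply_moves([
  [255,0,0,0,0],
  [255,0,0,0,0],
])

```text
time_s: 28.13
eef_pos: [489.8, -148.8, 94.9]
tool_rot: [-3.136, 0.186, 0.001]
wrist_force: [0.5, -0.3, -2.3]
grip_width: 9.7
grip_force: 30.0
```

```bash
python3 - <<'E'
from h import *
shift(487.4,-148.3,79.5,-6.75)
d=get('wrist','w10'); w=cloud(d); p=d['pixels'].astype(int); r,g,b=p[...,0],p[...,1],p[...,2]
red=(r>90)&(g<0.62*r)&(b<0.62*r)
print('slot edges row60',np.flatnonzero(np.diff(red[60].astype(int))),'slab row 180',[ (c,p[180,c].tolist()) for c in range(255,385,5)])
E
```

```text
t 28.13 tcp [ 489.8 -148.8   94.9] phi 96.8 tilt [-0.  0. -1.] q6 1.18 F [ 0.5 -0.3 -2.3] w 9.7
shift [-2.5 -0.2 15.4]
twist -0.0
slot edges row60 [ 94 158 194 298 337 440 477 582 619] slab row 180 [(255, [217, 209, 205]), (260, [216, 210, 204]), (265, [218, 211, 205]), (270, [203, 199, 192]), (275, [239, 237, 241]), (280, [239, 238, 240]), (285, [239, 239, 241]), (290, [238, 237, 239]), (295, [240, 238, 240]), (300, [240, 238, 241]), (305, [238, 237, 239]), (310, [239, 237, 240]), (315, [241, 239, 242]), (320, [239, 237, 240]), (325, [239, 237, 240]), (330, [238, 237, 240]), (335, [239, 239, 240]), (340, [239, 238, 240]), (345, [240, 239, 242]), (350, [239, 238, 241]), (355, [238, 237, 240]), (360, [238, 237, 240]), (365, [210, 209, 212]), (370, [211, 205, 200]), (375, [203, 196, 192]), (380, [215, 209, 203])]
```

Aligned to within 0.6 mm. Insert.

apply_moves([
  [255,0,-0.5,8,0],
  [255,0,0,7,0],
  [255,0,0,0,0],
  [255,8,0,0,0],
  [255,9,0,0,0],
])

```text
time_s: 28.6
eef_pos: [506.9, -150.1, 80.1]
tool_rot: [-3.136, 0.187, 0.0]
wrist_force: [1.4, -0.1, -2.0]
grip_width: 9.6
grip_force: 30.0
```

apply_moves([
  [255,9,0,0,0],
  [255,9,0,0,0],
  [255,9,0,0,0],
  [255,9,0,0,0],
  [255,9,0,0,0],
])

```text
time_s: 29.02
eef_pos: [552.4, -155.6, 80.0]
tool_rot: [3.136, -0.186, 0.0]
wrist_force: [0.4, -0.4, -2.3]
grip_width: 9.7
grip_force: 30.0
```

apply_moves([
  [255,9,0,0,0],
  [255,9,0,0,0],
  [255,9,0,0,0],
  [255,9,0,0,0],
  [255,5,0,1,0],
])

```text
time_s: 29.43
eef_pos: [593.8, -160.8, 79.2]
tool_rot: [3.135, -0.186, 0.003]
wrist_force: [0.4, -0.4, -2.5]
grip_width: 10.1
grip_force: 30.0
```

apply_moves([
  [255,3,0,1,0],
  [255,3,0,0.8,0],
  [255,2,0,0,0],
  [255,2,0,0,0],
  [255,0,0,0,0],
])

```text
time_s: 29.85
eef_pos: [602.2, -161.7, 77.1]
tool_rot: [3.136, -0.187, 0.001]
wrist_force: [-0.2, -0.1, -1.7]
grip_width: 10.1
grip_force: 30.0
```

```bash
python3 - <<'E'
from h import *
shift(604.6,-162.1,76.5,-6.75)
E
```

```text
t 29.85 tcp [ 602.2 -161.7   77.1] phi 96.8 tilt [ 0.001 -0.    -1.   ] q6 1.25 F [-0.2 -0.1 -1.7] w 10.1
shift [2.4 0.1 0.6]
twist -0.1
```

apply_moves([
  [255,1.5,0,0.5,0],
  [255,1.5,0,0.2,0],
  [255,1.5,0,0,0],
  [255,1.5,0,0,0],
  [255,0,0,0,0],
])

```text
time_s: 30.27
eef_pos: [603.4, -161.7, 77.3]
tool_rot: [-3.135, 0.184, 0.016]
wrist_force: [-9.9, 0.5, 10.7]
grip_width: 9.6
grip_force: 30.0
```

```bash
python3 - <<'E'
from h import *
shift(604.6,-162.1,76.5,-6.75)
E
```

```text
t 30.27 tcp [ 603.4 -161.7   77.3] phi 96.7 tilt [-0.01   0.002 -1.   ] q6 1.25 F [-9.9  0.5 10.7] w 9.6
shift [1.3 0.3 0.8]
twist 0.0
```

apply_moves([
  [0,0,0,0,0],
  [0,0,0,0,0],
  [0,0,0,0,0],
  [0,0,0,0,0],
  [0,0,0,-15,0],
])

```text
time_s: 30.68
eef_pos: [606.3, -161.5, 88.9]
tool_rot: [-3.134, 0.186, 0.008]
wrist_force: [-0.1, 1.1, 0.4]
grip_width: 35.3
grip_force: 0.0
```

apply_moves([
  [0,0,0,-30,0],
  [0,-10,0,-40,0],
  [0,-40,0,-40,0],
  [0,0,0,0,0],
  [0,0,0,0,0],
])

```text
time_s: 31.1
eef_pos: [569.0, -157.8, 193.0]
tool_rot: [3.135, -0.187, 0.006]
wrist_force: [0.9, -0.1, 0.0]
grip_width: 68.4
grip_force: 0.0
```

```bash
cat >> h.py <<'E'
def near(d):
    w=cloud(d); ux=np.array([.993,-.1175]); uy=np.array([.1175,.993]); a=w[...,:2]@ux; b=w[...,:2]@uy; z=w[...,2]
    roof=(z>49)&(z<55); c0=np.array([599.1,-199.7])
    for k in(114,38,-38,-114):
        B=c0@uy+k; s=(abs(b-B)<6)&(a>540)&(a<680)
        slab=s&(z>17)&(z<27); e=roof&(abs(b-B)>14)&(abs(b-B)<30)&(a<620)
        print('bay',k,'roof edge',np.nanpercentile(a[e],1).round(1) if e.any() else None,'slab',(a[slab].min().round(1),a[slab].max().round(1)) if slab.sum()>30 else None)
E
python3 - <<'E'
from h import *
near(load('w8')); fins('wrist','w11',86,102); near(load('w11')); print(); fins('scene','s11',138,156)
shift(477.1-.152*92,245.3-.988*92,204,81.3)
E
```

```text
bay 114 roof edge 565.5 slab (np.float64(567.3), np.float64(665.5))
bay 38 roof edge 565.5 slab None
bay -38 roof edge 565.4 slab None
bay -114 roof edge 565.4 slab None
px [218. 162.] 694 ctr [611.  -87.3] size [11.4 29.4] ang 173.32193 z 96.6
px [318. 162.] 580 ctr [ 602.5 -162.5] size [10.7 28.4] ang 173.0371 z 96.7
bay 114 roof edge 565.4 slab (np.float64(567.1), np.float64(666.1))
bay 38 roof edge 565.4 slab (np.float64(566.9), np.float64(665.9))
bay -38 roof edge 565.3 slab None
bay -114 roof edge 566.1 slab None

px [164. 132.] 31 ctr [ 418.6 -521.1] size [12.8 27.2] ang 117.52438 z 143.2
px [368. 177.] 38 ctr [464.1 154.2] size [28.5 15.3] ang 72.630486 z 143.3
px [397. 185.] 115 ctr [478.8 244.9] size [17.5 61.8] ang 148.6668 z 150.1
t 31.2 tcp [ 568.9 -157.5  190.4] phi 96.8 tilt [ 0.  0. -1.] q6 1.23 F [ 1.  -0.2  0.2] w 76.5
shift [-142.  -297.2  -13.6]
twist -88.1
```

Both carriers read fully home (slab 567–666, roof edge 565.4). Now the last carrier, B.

apply_moves([
  [0,-15.8,-33,-5,0],
  [0,-15.8,-33,-5,0],
  [0,-15.8,-33,-4,0],
  [0,-15.8,-33,0,0],
  [0,-15.8,-33,0,0],
])

```text
time_s: 31.62
eef_pos: [509.4, 17.0, 203.3]
tool_rot: [-3.135, 0.187, 0.003]
wrist_force: [0.9, -0.7, -0.4]
grip_width: 87.0
grip_force: 0.0
```

apply_moves([
  [0,-15.8,-33,0,0],
  [0,-15.8,-33,0,0],
  [0,-15.8,-33,0,0],
  [0,-15.8,-33,0,0],
  [0,0,0,0,-7],
])

```text
time_s: 32.03
eef_pos: [459.2, 159.3, 203.0]
tool_rot: [-3.14, -0.015, 0.009]
wrist_force: [-0.3, -0.7, -0.4]
grip_width: 87.2
grip_force: 0.0
```

apply_moves([
  [0,0,0,0,-7],
  [0,0,0,0,-7],
  [0,0,0,0,-7],
  [0,0,0,0,-7],
  [0,0,0,0,-7],
])

```text
time_s: 32.45
eef_pos: [462.7, 154.5, 203.1]
tool_rot: [-2.991, -0.959, 0.004]
wrist_force: [-0.2, 0.2, -0.1]
grip_width: 87.0
grip_force: 0.0
```

apply_moves([
  [0,0,0,0,-7],
  [0,0,0,0,-7],
  [0,0,0,0,-7],
  [0,0,0,0,-7],
  [0,0,0,0,-7],
])

```text
time_s: 32.87
eef_pos: [462.8, 154.4, 203.1]
tool_rot: [-2.563, -1.813, 0.004]
wrist_force: [-0.1, 0.4, -0.4]
grip_width: 87.2
grip_force: 0.0
```

apply_moves([
  [0,0,0,0,-7],
  [0,0,0,0,-4.1],
  [0,0,0,0,0],
  [0,0,0,0,0],
])

```text
time_s: 33.2
eef_pos: [462.7, 154.3, 203.5]
tool_rot: [-2.384, -2.043, 0.003]
wrist_force: [-0.4, -0.7, -0.6]
grip_width: 86.5
grip_force: 0.0
```

```bash
python3 - <<'E'
from h import *
fins('wrist','w12',136,156)
shift(463.1,154.4,124,81.3)
E
```

```text
px [318.  73.] 3425 ctr [475.8 244.8] size [18.2 59.8] ang 149.71228 z 150.3
px [319. 220.] 755 ctr [461.6 154. ] size [29.5 10.8] ang 81.27804 z 144.6
t 33.25 tcp [462.7 154.3 203.8] phi 8.8 tilt [-0.002 -0.    -1.   ] q6 0.25 F [ 0.4 -0.8  1.2] w 87.1
shift [ 0.2  0.5 79.8]
twist -0.1
```

apply_moves([
  [100,0,0,20,0],
  [150,0,0,20,0],
  [150,0,0,20,0],
  [150,0,0,13,0],
  [150,0,0,6,0],
])

```text
time_s: 33.67
eef_pos: [461.6, 154.1, 123.8]
tool_rot: [-2.383, -2.043, 0.005]
wrist_force: [-0.7, 0.4, 0.0]
grip_width: 61.6
grip_force: 0.0
```

apply_moves([
  [200,0,0,0,0],
  [255,0,0,0,0],
  [255,0,0,0,0],
  [255,0,0,0,0],
  [255,0,0,0,0],
])

```text
time_s: 34.08
eef_pos: [463.2, 154.2, 126.7]
tool_rot: [2.383, 2.046, 0.002]
wrist_force: [-0.5, -0.0, 0.6]
grip_width: 28.3
grip_force: 0.0
```

apply_moves([
  [255,0,0,0,0],
  [255,0,0,0,0],
  [255,0,0,0,0],
  [255,0,0,0,0],
  [255,0,0,0,0],
])

```text
time_s: 34.5
eef_pos: [462.9, 154.2, 126.2]
tool_rot: [2.383, 2.046, 0.001]
wrist_force: [-1.5, -0.3, 3.3]
grip_width: 10.1
grip_force: 30.0
```

apply_moves([
  [255,0,0,0,0],
  [255,-6,0,-0.3,0],
  [255,-8,0,0,0],
  [255,-8,0,0,0],
  [255,-8,0,0,0],
])

```text
time_s: 34.92
eef_pos: [458.0, 123.7, 126.2]
tool_rot: [-2.384, -2.046, -0.0]
wrist_force: [-0.4, -0.8, -1.1]
grip_width: 9.8
grip_force: 30.0
```

apply_moves([
  [255,-8,0,0,0],
  [255,-5,0,0,0],
  [255,0,0,0,0],
  [255,0,0,-10,0],
  [255,0,0,-25,0],
])

```text
time_s: 35.33
eef_pos: [453.4, 111.0, 158.8]
tool_rot: [-2.38, -2.042, 0.011]
wrist_force: [-0.4, 0.2, -2.2]
grip_width: 9.5
grip_force: 30.0
```

```bash
python3 - <<'E'
from h import *
shift(594.6-116.2,-237.4+13.7,200,-6.75)
E
```

```text
t 35.33 tcp [453.4 111.  158.8] phi 8.7 tilt [-0.009 -0.    -1.   ] q6 0.15 F [-0.4  0.2 -2.2] w 9.5
shift [-327.1   75.2  -41.2]
twist 88.0
```

apply_moves([
  [255,0,0,-20,0],
  [255,0,0,-20,0],
  [255,-36.3,8.4,0,0],
  [255,-36.3,8.4,0,0],
  [255,-36.3,8.4,0,0],
])

```text
time_s: 35.75
eef_pos: [464.0, -0.5, 201.3]
tool_rot: [2.38, 2.05, -0.001]
wrist_force: [1.3, -0.2, -1.4]
grip_width: 9.8
grip_force: 30.0
```

apply_moves([
  [255,-36.3,8.4,0,0],
  [255,-36.3,8.4,0,0],
  [255,-36.3,8.4,0,0],
  [255,-36.3,8.4,0,0],
  [255,-36.3,8.4,0,0],
])

```text
time_s: 36.17
eef_pos: [477.6, -187.2, 200.5]
tool_rot: [-2.382, -2.045, 0.001]
wrist_force: [0.8, 0.5, -1.6]
grip_width: 9.9
grip_force: 30.0
```

apply_moves([
  [255,-36.3,8.4,0,0],
  [255,0,0,0,7],
  [255,0,0,0,7],
  [255,0,0,0,7],
  [255,0,0,0,7],
])

```text
time_s: 36.58
eef_pos: [480.3, -222.9, 200.2]
tool_rot: [-2.811, -1.398, 0.003]
wrist_force: [0.4, -0.0, -1.4]
grip_width: 10.2
grip_force: 30.0
```

apply_moves([
  [255,0,0,0,7],
  [255,0,0,0,7],
  [255,0,0,0,7],
  [255,0,0,0,7],
  [255,0,0,0,7],
])

```text
time_s: 37.0
eef_pos: [480.6, -222.4, 200.4]
tool_rot: [-3.102, -0.49, 0.003]
wrist_force: [-0.4, 0.1, -1.5]
grip_width: 9.6
grip_force: 30.0
```

apply_moves([
  [255,0,0,20,7],
  [255,0,0,20,7],
  [255,0,0,20,7],
  [255,0,0,20,4],
  [255,0,0,20,0],
])

```text
time_s: 37.42
eef_pos: [480.7, -222.5, 99.8]
tool_rot: [-3.135, 0.187, 0.002]
wrist_force: [0.1, -0.0, -2.6]
grip_width: 9.9
grip_force: 30.0
```

apply_moves([
  [255,0,0,0,0],
  [255,0,0,0,0],
  [255,0,0,0,0],
])

```text
time_s: 37.67
eef_pos: [481.6, -223.0, 101.6]
tool_rot: [3.136, -0.183, 0.0]
wrist_force: [-0.3, -0.6, -1.0]
grip_width: 9.8
grip_force: 30.0
```

```bash
python3 - <<'E'
from h import *
shift(478.4,-223.7,82,-6.75)
d=get('wrist','w13'); p=d['pixels'].astype(int); r,g,b=p[...,0],p[...,1],p[...,2]
red=(r>90)&(g<0.62*r)&(b<0.62*r)
for q in(20,60,100): print('slot edges',q,np.flatnonzero(np.diff(red[q].astype(int))))
for q in(165,200): print('slab',q,np.flatnonzero(np.diff((b[q]>225).astype(int))))
E
```

```text
t 37.67 tcp [ 481.6 -223.   101.6] phi 96.7 tilt [ 0. -0. -1.] q6 1.04 F [-0.3 -0.6 -1. ] w 9.8
shift [-3.1  1.1 19.6]
twist 0.1
slot edges 20 [ 57 126 149 152 198 282 283 301 339 442 479 542]
slot edges 60 [ 33  65 167 201 302 339 438 474 536]
slot edges 100 [ 38  73 170 206 302 338 435 469 529]
slab 165 [272 364]
slab 200 [273 276 282 285 296 341 361 363]
```

apply_moves([
  [255,0,1.1,10,0],
  [255,0,0,9.5,0],
  [255,0,0,0,0],
  [255,8,0,0,0],
  [255,9,0,0,0],
])

```text
time_s: 38.13
eef_pos: [498.3, -225.7, 81.5]
tool_rot: [-3.136, 0.184, 0.001]
wrist_force: [-0.8, -0.3, -1.7]
grip_width: 10.1
grip_force: 30.0
```

apply_moves([
  [255,9,0,0,0],
  [255,9,0,0,0],
  [255,9,0,0,0],
  [255,9,0,0,0],
  [255,9,0,0,0],
])

```text
time_s: 38.55
eef_pos: [544.1, -231.1, 81.8]
tool_rot: [3.136, -0.183, 0.001]
wrist_force: [0.1, -0.8, -2.3]
grip_width: 9.7
grip_force: 30.0
```

apply_moves([
  [255,9,0,0,0],
  [255,9,0,0,0],
  [255,9,0,0,0],
  [255,9,0,0,0],
  [255,5,0,1,0],
])

```text
time_s: 38.97
eef_pos: [585.4, -236.3, 80.9]
tool_rot: [3.135, -0.183, 0.003]
wrist_force: [-0.2, -0.8, -1.7]
grip_width: 9.8
grip_force: 30.0
```

apply_moves([
  [255,3,0,1,0],
  [255,3,0,0.8,0],
  [255,2,0,0,0],
  [255,2,0,0,0],
  [255,0,0,0,0],
])

```text
time_s: 39.38
eef_pos: [593.6, -237.0, 78.8]
tool_rot: [-3.136, 0.184, 0.0]
wrist_force: [-0.9, 0.1, -1.5]
grip_width: 9.5
grip_force: 30.0
```

apply_moves([
  [255,1.5,0,0.5,0],
  [255,1.5,0,0,0],
  [255,1,0,0,0],
  [255,1,0,0,0],
  [255,0,0,0,0],
])

```text
time_s: 39.8
eef_pos: [594.5, -236.9, 78.6]
tool_rot: [-3.134, 0.182, 0.015]
wrist_force: [-8.0, -1.1, 5.9]
grip_width: 10.0
grip_force: 30.0
```

```bash
python3 - <<'E'
from h import *
shift(595.6,-237.5,78.5,-6.75)
E
```

```text
t 39.8 tcp [ 594.5 -236.9   78.6] phi 96.6 tilt [-0.009  0.002 -1.   ] q6 1.14 F [-8.  -1.1  5.9] w 10.0
shift [1.2 0.5 0.1]
twist 0.1
```

Against the stop at 8 N. Release, rise and check everything, including the scene view.

apply_moves([
  [0,0,0,0,0],
  [0,0,0,0,0],
  [0,0,0,0,0],
  [0,0,0,0,0],
  [0,0,0,-15,0],
])

```text
time_s: 40.22
eef_pos: [597.2, -236.6, 91.0]
tool_rot: [-3.134, 0.183, 0.007]
wrist_force: [-0.2, 0.1, -0.5]
grip_width: 35.0
grip_force: 0.0
```

apply_moves([
  [0,0,0,-30,0],
  [0,-10,0,-40,0],
  [0,-40,0,-40,0],
  [0,0,0,0,0],
  [0,0,0,0,0],
])

```text
time_s: 40.63
eef_pos: [559.8, -233.4, 195.2]
tool_rot: [3.134, -0.184, 0.007]
wrist_force: [1.1, 0.3, -0.5]
grip_width: 68.7
grip_force: 0.0
```

```bash
python3 - <<'E'
from h import *
d=get('wrist','w14'); near(d); w=cloud(d); rects(d,(w[...,2]>86)&(w[...,2]<102))
p=d['pixels'].astype(int); r,g,b=p[...,0],p[...,1],p[...,2]; print('green'); rects(d,(g>70)&(g>1.4*r)&(g>1.4*b),60)
get('scene','s14'); a=cv2.imread('pics/s14.png'); cv2.imwrite('pics/c14.png',cv2.resize(a[110:310,130:470],(800,470)))
shift(709,-112,140)
E
```

```text
bay 114 roof edge 565.3 slab (np.float64(567.1), np.float64(665.7))
bay 38 roof edge 565.4 slab (np.float64(567.0), np.float64(665.8))
bay -38 roof edge 565.3 slab (np.float64(567.0), np.float64(665.8))
bay -114 roof edge 565.4 slab None
px [120. 161.] 829 ctr [610.9 -87.8] size [12.6 29.1] ang 173.94911 z 96.3
px [219. 161.] 674 ctr [ 602.5 -162.8] size [11.5 28.5] ang 173.29803 z 96.6
px [317. 161.] 542 ctr [ 593.7 -237.8] size [10.  28.4] ang 173.08998 z 96.8
green
px [130.  24.] 1635 ctr [ 709.2 -110.2] size [37.6 32.4] ang 53.98502 z 77.8
t 40.73 tcp [ 559.5 -232.9  192.4] phi 96.7 tilt [ 0.  0. -1.] q6 1.11 F [-0.1 -0.  -0.4] w 76.5
shift [ 134.3 -137.6   52.5]
```

View pics/c14.png

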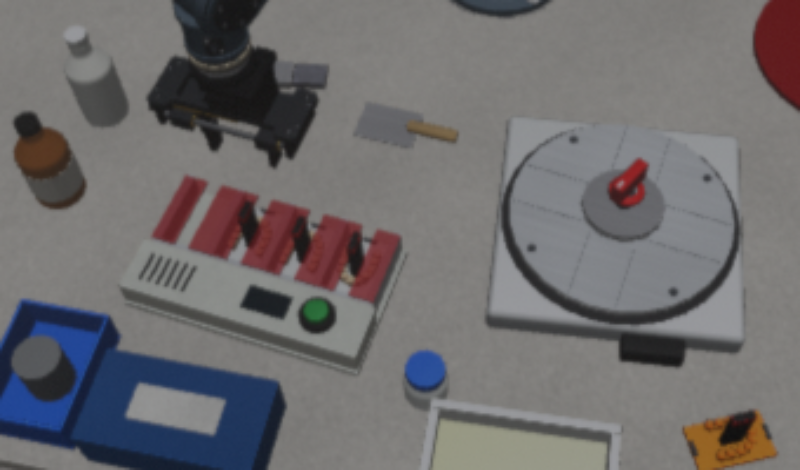

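The crop shows the three fins standing in slots (248,222), (301,240) and (355,255). The rotor is empty, the knob is untouched, and the bystanders are where they were. Now I press the button with closed fingers.

apply_moves([
  [255,26.9,-27.5,0,0],
  [255,26.9,-27.5,0,0],
  [255,26.9,-27.5,0,0],
  [255,26.9,-27.5,0,0],
  [255,26.7,-27.6,0,0],
])

```text
time_s: 41.15
eef_pos: [710.0, -110.4, 190.1]
tool_rot: [-3.135, 0.183, 0.005]
wrist_force: [1.3, -1.7, -0.2]
grip_width: 58.7
grip_force: 0.0
```

apply_moves([
  [255,0,0,0,0],
  [255,0,0,0,0],
  [255,0,0,0,0],
  [255,0,0,0,0],
  [255,0,0,0,0],
])

```text
time_s: 41.57
eef_pos: [707.7, -113.2, 192.2]
tool_rot: [-3.136, 0.186, 0.003]
wrist_force: [0.4, 0.8, -0.1]
grip_width: 26.0
grip_force: 0.0
```

apply_moves([
  [255,0,0,0,0],
  [255,0,0,0,0],
  [255,0,0,0,0],
  [255,0,0,0,0],
  [255,0,0,0,0],
])

```text
time_s: 41.98
eef_pos: [708.7, -112.3, 193.1]
tool_rot: [3.136, -0.184, 0.0]
wrist_force: [-0.3, 0.2, -0.7]
grip_width: 1.3
grip_force: 0.0
```

apply_moves([
  [255,0,0,20,0],
  [255,0,0,30,0],
  [255,0,0,25,0],
  [255,0,0,10,0],
  [255,0,0,4,0],
])

```text
time_s: 42.4
eef_pos: [707.2, -111.5, 101.2]
tool_rot: [-3.135, 0.183, 0.008]
wrist_force: [0.9, 0.9, -0.4]
grip_width: 0.8
grip_force: 0.0
```

apply_moves([
  [255,0,0,0,0],
  [255,0,0,0,0],
])

```text
time_s: 42.57
eef_pos: [709.8, -112.3, 105.2]
tool_rot: [3.136, -0.184, 0.004]
wrist_force: [0.7, -0.6, 0.7]
grip_width: 0.9
grip_force: 0.0
```

```bash
python3 - <<'E'
from h import *
shift(709.3,-111.5,91)
E
```

```text
t 42.57 tcp [ 709.8 -112.3  105.2] phi 96.7 tilt [ 0.002 -0.001 -1.   ] q6 1.38 F [ 0.7 -0.6  0.7] w 0.9
shift [-0.7 -0.8 14.2]
```

apply_moves([
  [255,0,0,4,0],
  [255,0,0,4,0],
  [255,0,0,3,0],
  [255,0,0,3,0],
  [255,0,0,0,0],
])

```text
time_s: 42.98
eef_pos: [709.8, -112.3, 90.7]
tool_rot: [3.136, -0.184, 0.004]
wrist_force: [2.0, -0.8, 5.2]
grip_width: 0.6
grip_force: 2.3
```

apply_moves([
  [255,0,0,1.5,0],
  [255,0,0,0,0],
  [255,0,0,0,0],
])

```text
time_s: 43.23
eef_pos: [709.8, -112.3, 90.4]
tool_rot: [3.136, -0.184, 0.004]
wrist_force: [-0.3, 0.0, 8.0]
grip_width: 0.4
grip_force: 4.0
```

```bash
python3 - <<'E'
from h import *
tool()
E
```

```text
t 43.23 tcp [ 709.8 -112.3   90.4] phi 96.7 tilt [ 0.003 -0.001 -1.   ] q6 1.38 F [-0.3  0.   8. ] w 0.4
```

The button has bottomed out (8 N, stalled at about 6 mm of travel). Retreat and check once more.

apply_moves([
  [255,0,0,-10,0],
  [255,0,0,-30,0],
  [255,0,0,-35,0],
  [255,-20,0,-35,0],
  [255,-35,0,0,0],
])

```text
time_s: 43.65
eef_pos: [661.0, -107.7, 206.4]
tool_rot: [3.131, -0.183, 0.029]
wrist_force: [1.8, -0.7, 0.1]
grip_width: 0.7
grip_force: 0.0
```

apply_moves([
  [255,-35,20,0,0],
  [255,-35,20,0,0],
  [255,0,0,0,0],
  [255,0,0,0,0],
  [255,0,0,0,0],
])

```text
time_s: 44.07
eef_pos: [580.5, -137.4, 198.8]
tool_rot: [3.136, -0.185, 0.002]
wrist_force: [0.4, -0.7, 0.4]
grip_width: 0.3
grip_force: 0.0
```

```bash
python3 - <<'E'
from h import *
tool(); near(get('wrist','w15')); fins('scene','s15',147,153)
E
```

```text
t 44.07 tcp [ 580.5 -137.4  198.8] phi 96.7 tilt [ 0.001 -0.    -1.   ] q6 1.27 F [ 0.4 -0.7  0.4] w 0.3
bay 114 roof edge 565.2 slab (np.float64(567.4), np.float64(665.5))
bay 38 roof edge 565.8 slab (np.float64(567.3), np.float64(665.5))
bay -38 roof edge 566.1 slab (np.float64(567.3), np.float64(665.5))
bay -114 roof edge 566.1 slab None
px [163. 131.] 11 ctr [ 421.3 -524.3] size [ 9.1 19.9] ang 110.71055 z 149.9
px [397. 184.] 71 ctr [479.  245.3] size [16.7 59.3] ang 148.1491 z 150.2
```

```bash
python3 -c "
from h import *
print(workorder.finish_job())"
```

```text
the job is handed in; nothing more can be done
None
```

The job is handed in at 44 s: the clamp knob is loosened one full turn, all three carriers present are fully home in their own bays, and the start button was pressed. The hand-in call returned no verdict.

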